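# Open the carvers' combination-locked tool chest

### The arm

A 6-joint arm with a two-finger parallel gripper is mounted at the origin on the work surface. World frame = base frame: x ahead of the robot, y to its left, z up, the work surface at z = 0. Lengths are in m, angles in degrees, forces in N, time in s.
With the tool pointing down it reaches from about 0.35 to 0.875 m from the base axis. Payload 4.2 kg.
Tool frame: the origin (TCP) lies on the centre line of the jaws, within the pads' length; the fingertips stand 11 mm ahead of it and the grasp point (between the pads) lies 8 mm behind it; z points along the fingers, y is the line along which they close (so a half turn about z gives the same grasp; the last joint's range is limited). The gripper opens to 87 mm and grips with 3 to 60 N. Pads are 19 mm wide; open, the fingers measure 117 mm over their backs; the gripper's body (75 mm by 190 mm) begins 51 mm behind the grasp point.
Start: joints at [-49.011, 22.042, 0.453, 0, -68.411, -14.817], TCP at [0.276, -0.561, 0.204] pointing down, gripper open.
Joint ranges: [-179.83, 179.83], [-69.29, 118.12], [-61.27, 80.66], [-181.25, 117.63], [-171.15, -9.14], [-177.46, 177.46]. Speed limits (degrees/s): [159.86, 159.86, 180, 180, 180, 180].

### API

Orientations are given as a 3x3 rotation matrix whose columns are the frame's x, y, z axes.
In Python, from station import r gives the robot as it stands.
- The arm moves only by the tool servo_tool, never from a script. Its argument "commands" is a list that holds one entry, the list of rows, each a list of 7 numbers: the closure, from 0 (fully open) to 1 (shut), then the shift along the tool's x, y, z in mm, then the turn, a rotation vector about the tool's x, y, z in rad. In form: [[[claw, x, y, z, ax, ay, az], ...]]. A call has exactly 5 rows; each row is the pose to reach, as a shift and turn from the pose commanded when the call began, along the tool's axes at that moment; what a row does not reach only later rows make up. A row lasts 1/10 s, in which the tool goes at most 50 mm and 8.59 degrees, less where a joint would pass 70% of its speed; a pose out of reach is approached as far as the arm can. A call with a gripper value outside its range is refused whole. The fingers move at their own pace and stop on an object; the grip force is fixed at half the most. Time passes only in rows, so rows that repeat a pose let the fingers close, or fill a call up. It gives the time, the measured TCP pose, the force, the opening and the grip force at its end, in the units of the state.
- r.sense(): the state, without advancing time (a new reading comes with each control period).
- r.capture(name): name is "scene" or "top"; returns a dict with "pixels" (480x640x3 uint8, red, green, blue), "camera_matrix" (3x3 intrinsics, pixels), "R" (3x3) and "t" (3): a world point X has camera coordinates R X + t. Camera axes: x right, y down, z forward; pixel columns grow to the right and rows downward; lengths in m; the calibration is good to about 2 mm. A picture is of the moment at which its call begins. There is no depth.
- r.finish_job(): hands the job in; it is judged then, once.
The state is a dict: "time_s": time; "joints": joint angles; "joint_velocities": joint speeds; "effort": joint torques, N m; "tcp_pos": TCP position; "ee_rot": TCP orientation; "wrist_force": force on the tool from outside, world axes, zero at the start; "moment": the same for the moment, N m; "gripper_width": opening from 0.0 (shut) to 1.0 (fully open); "gripper_force": force on a finger pad.
Only numpy, scipy, OpenCV 4.12 (cv2) and the standard library are available. Lean on these libraries where they do the work, as an engineer would, in place of code of your own. Each camera call takes 0.05 s, during which the arm holds its last target. There are 200 camera calls.

### The job

Open the steel tool chest: its code is 3 on the left dial and 7 on the right. The lock is worn, so each dial frees a little to one side or the other of its number: turn it slowly through the number, feel for the place where the bolt drops in and the dial stops, and do not force it any further. When the bolt has sprung right back, lift the lid by its handle, leave it standing open at 60 degrees or more, and leave the mallet, chisel and stone on the bench alone.

Things in the scene. Friction and masses are not known exactly. Their poses are not given: they have to be found in the camera images.
- chest: Grey steel tool chest, fixed, 300 x 360 x 120 mm. Origin under its centre, z up, x away from the robot at yaw 0. Lock case in front (x -150 to -30 mm), top at 120 mm, with two dials; lid behind (top 124 mm). Between the dials, at x -45, a stud 12 mm wide and high in a slot shows the sprung bolt: it moves to -x by 4 mm when the left dial is right, 14 mm when both are
- left_dial: Left (chest +y) lock dial: black skirt 66 mm wide numbered 0 to 9, on it a knurled round knob 40 mm in diameter, 7 to 33 mm above the cover, black line on top to number 0 (its x axis). Origin on its axis at cover height (z 120 mm), at chest x -92, y +65 mm. A slotted wheel under it stops the bolt. Once a bolt pin has dropped in the slot the dial has about 0.1 rad of play, then stops dead
- right_dial: Right (chest -y) lock dial: black skirt 66 mm wide numbered 0 to 9, on it a knurled round knob 40 mm in diameter, 7 to 33 mm above the cover, black line on top to number 0 (its x axis). Origin on its axis at cover height (z 120 mm), at chest x -92, y -65 mm. A slotted wheel under it stops the bolt. Once a bolt pin has dropped in the slot the dial has about 0.1 rad of play, then stops dead
- left_dial_turn (a joint): Left dial angle, rad, no end stops, + is counter-clockwise seen from above. Number n stands at the index line (a black line on the cover at the dial's chest +x side) at n x 0.6283, so 3 is at 1.885. Its slot, 0.07 rad wide, lies up to 0.27 rad either side of that. Turns with 0.1 to 0.2 N m; over 30 N on the bolt pin, 22 mm off the axis (0.6 N m), is forcing it
- right_dial_turn (a joint): Right dial angle, rad, no end stops, + is counter-clockwise seen from above. Number n stands at the index line (as left) at n x 0.6283, so 7 is at 4.398. Its slot, 0.07 rad wide, lies up to 0.27 rad either side of that. Turns with 0.1 to 0.2 N m; over 30 N on the bolt pin, 22 mm off the axis (0.6 N m), is forcing it. Can be felt only once the left dial is trapped: until then its pin stands clear
- lid_handle (a point): Middle of the lid's handle: a round steel bar 10 mm in diameter, 100 mm long along chest y, on two legs; its centre 38 mm above the lid, at chest x +15, z 162 mm when shut; turns with the lid, 135 mm before and 42 mm above the hinge line
- lid_axis (a point): Middle of the lid's hinge line, which runs along chest y at the far rim: chest x +150, z 120 mm. Fixed to the chest
- lid_swing (a joint): Lid angle, rad: 0 shut, grows as the front edge rises, end stop 1.75. 0.6 kg; the stiff hinge keeps it where it is left; lifting takes about 10 N at the handle. Held shut until the bolt is right back
- mallet: Round grey carver's mallet standing on its head, 92 mm in diameter, 212 mm tall; origin under its head. Leave alone
- chisel: Steel stone chisel lying on the bench, 195 mm long, 20 mm wide; origin near its middle. Leave alone
- moulding: Piece of carved limestone moulding, 100 x 75 x 48 mm; origin under its centre. Leave alone

How it is judged:
By the outcome, as a careful person would: the job done as asked, in the order asked, and still so for the second after the job is handed in, with the robot touching nothing.
It also fails if it takes over 72 s, if anything falls off the work surface, if the arm or the gripper's body presses on something with over 40 N, if the wrist force passes 120 N, or if a joint passes its speed limit or range.

## Working session

There is one attempt and no reset: what is moved stays moved. The work goes in short steps, Python scripts to look and compute and a tool call to move; the robot and the scene stay as the last step left them, time stands still between calls to the robot, and variables do not carry over. Pictures are saved under pics/ and viewed, at most 10 in all, crops included, and the job is handed in when it is done.

Besides the shell and the picture viewer there is one more tool, called after "Emit:" in YAML: its name, and indented under it one key for each argument. servo_tool: Moves the arm, as the interface text tells. Its arguments: {"type":"object","properties":{"commands":{"type":"array","items":{"type":"array","items":{"type":"array","items":{"type":"number"}}}}},"required":["commands"]}

```bash
mkdir -p pics; ls
python3 - <<'E'
from station import r
import cv2,numpy as np
for n in("top","scene"):
    c=r.capture(n); cv2.imwrite(f"pics/{n}0.png",c["pixels"][:,:,::-1]); np.savez(f"{n}0.npz",**c)
    print(n,c["camera_matrix"].tolist(),(-c["R"].T@c["t"]).round(3),c["R"].round(3).tolist())
s=r.sense();print(s)
E
```

```text
pics
top [[449.9937355660642, 0.0, 313.9343540026748], [0.0, 449.9937355660642, 243.64458811440292], [0.0, 0.0, 1.0]] [0.406 0.003 1.194] [[0.02, -0.999, 0.034], [-0.985, -0.026, -0.173], [0.174, -0.03, -0.984]]
scene [[547.9343735280493, 0.0, 323.02434803816885], [0.0, 547.9343735280493, 236.1088264810603], [0.0, 0.0, 1.0]] [0.908 0.469 0.997] [[-0.851, 0.525, 0.011], [0.434, 0.715, -0.548], [-0.296, -0.461, -0.837]]
{'time_s': 0.1, 'joints': array([-4.90111232e+01,  2.20873431e+01,  3.87098844e-01, -2.41635200e-02,
       -6.84103130e+01, -1.48167322e+01]), 'joint_velocities': array([-0.03837187, -0.18541164,  0.24502668,  0.21142905,  0.07249986,
        0.01787588]), 'effort': array([-2.77642002e-04, -3.91689813e+01,  1.87934965e+01,  4.23197106e+00,
        1.34449778e-02, -8.47128422e-05]), 'tcp_pos': array([ 0.27542718, -0.56040268,  0.20295812]), 'ee_rot': array([[-8.97541456e-01, -4.40929013e-01, -9.69614732e-04],
       [-4.40930064e-01,  8.97539827e-01,  1.71371387e-03],
       [ 1.14641674e-04,  1.96566153e-03, -9.99998062e-01]]), 'wrist_force': array([-0.07290915,  0.08292222, -0.92309027]), 'moment': array([-0.01320812,  0.02322455, -0.02750602]), 'gripper_force': 0.0, 'gripper_width': 0.9981726861317196}
```

View pics/top0.png

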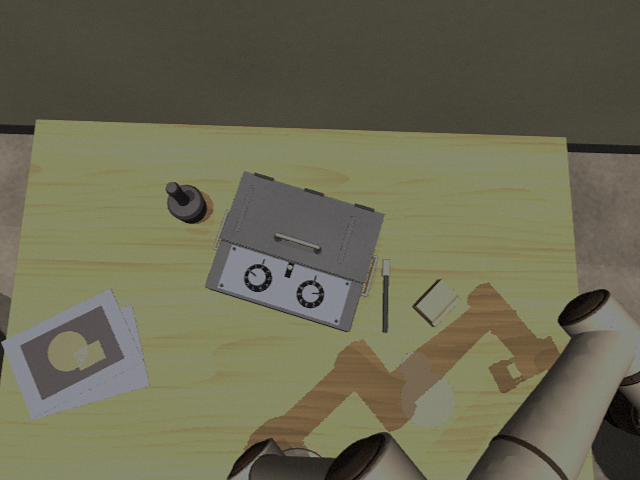

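View pics/scene0.png

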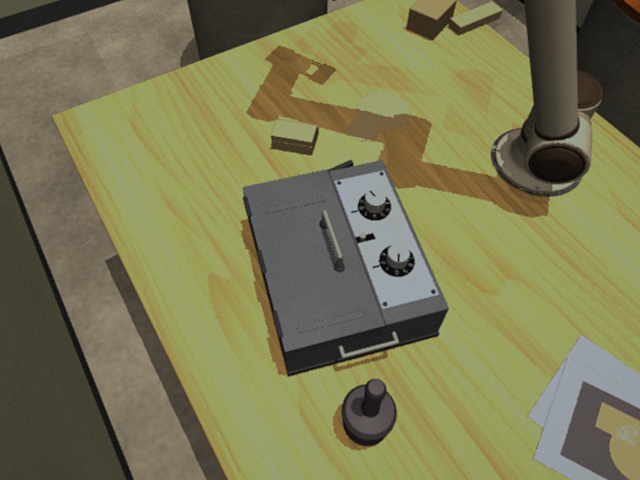

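The top view shows the chest turned by about -17°, with the left dial near (258,278), the right dial near (311,294) and the stud near (290,269). The scene view shows the dials near (397,260) and (374,205). Next I'll fit the skirts and rectify the tops of the dials.

```bash
cat > h.py <<'E'
import numpy as np,cv2
def ray(c,u,v,z):
    d=c["R"].T@np.linalg.solve(c["camera_matrix"],[u,v,1.]); o=-c["R"].T@c["t"]
    return o+d*(z-o[2])/d[2]
def proj(c,X):
    p=c["camera_matrix"]@(c["R"]@np.asarray(X,float)+c["t"]); return p[:2]/p[2]
def rect(c,ctr,yaw,z,half,n):   # chest-aligned plan view, up=+x chest, left=+y
    e=np.array([np.cos(yaw),np.sin(yaw)]); f=np.array([-e[1],e[0]])
    P=[(ctr+a*half*e+b*half*f) for a,b in((1,1),(1,-1),(-1,-1),(-1,1))]
    s=np.float32([proj(c,[*p,z]) for p in P]); d=np.float32([[0,0],[n,0],[n,n],[0,n]])
    return cv2.warpPerspective(c["pixels"],cv2.getPerspectiveTransform(s,d),(n,n),flags=cv2.INTER_CUBIC)
E
python3 - <<'E'
from h import *
out={}
for n,g in(("top",[(258,278),(311,294)]),("scene",[(397,260),(374,207)])):
    c=dict(np.load(n+"0.npz")); gray=c["pixels"].max(2)
    for k,(u,v) in enumerate(g):
        m=np.zeros_like(gray); cv2.circle(m,(u,v),20,255,-1)
        m=((gray<60)&(m>0)).astype(np.uint8)
        l,lab,st,_=cv2.connectedComponentsWithStats(m); i=1+st[1:,4].argmax()
        pts=cv2.findContours((lab==i).astype(np.uint8),cv2.RETR_EXTERNAL,cv2.CHAIN_APPROX_NONE)[0][0]
        e=cv2.fitEllipse(cv2.convexHull(pts)); p=ray(c,*e[0],0.126); out[n,k]=p
        print(n,k,np.round(e[0],1),np.round(e[1],1),p.round(4))
L=(out["top",0]+out["scene",0])[:2]/2;R=(out["top",1]+out["scene",1])[:2]/2
d=L-R; print("dist",np.hypot(*d)); yaw=np.arctan2(-d[0],d[1]); print("yaw",np.degrees(yaw),L,R)
np.savez("pose.npz",L=L,R=R,yaw=yaw)
rows=[]
for n in("top","scene"):
    c=dict(np.load(n+"0.npz"))
    rows.append(np.hstack([rect(c,p,yaw,.153,.04,300) for p in(L,R)]))
cv2.imwrite("pics/d0.png",np.vstack(rows)[:,:,::-1])
E
```

```text
top 0 [257.9 278. ] [25.8 26.9] [0.5085 0.1012 0.126 ]
top 1 [310.1 294.4] [26.1 26.6] [ 0.4728 -0.0232  0.126 ]
scene 0 [396.4 260.7] [30.  34.8] [0.5128 0.1048 0.126 ]
scene 1 [373.9 206.3] [26.3 32.2] [ 0.4774 -0.0196  0.126 ]
dist 0.12942045024470825
yaw -15.954315249340903 [0.51066543 0.10303714] [ 0.47509153 -0.02139819]
```

View pics/d0.png

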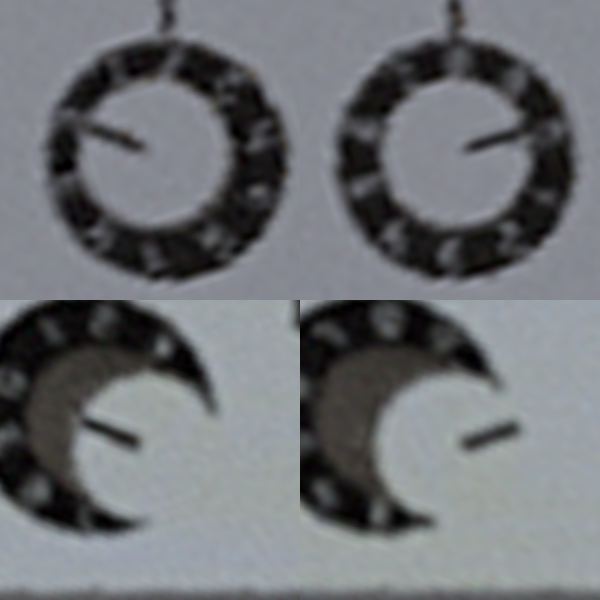

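The zero lines put the left dial at about 1.15 rad, so it needs +0.47 to +1.01. The right dial is at about 5.04 rad, so it needs -0.37 to -0.91. I'll move above the left dial now.

Emit:
servo_tool:
  commands:
    - [[0,-33,33,-5,0,0,0],[0,-67,66,-10,0,0,0],[0,-101,98,-15,0,0,0],[0,-134,131,-15,0,0,0],[0,-168,164,-15,0,0,0]]

```text
time_s: 0.6
tcp_pos: [0.3542, -0.3378, 0.2188]
ee_rot: [[-0.898, -0.441, -0.0], [-0.441, 0.898, 0.0], [-0.0, 0.0, -1.0]]
wrist_force: [1.3, 0.3, -0.5]
gripper_width: 1.001
gripper_force: 0.0
```

Emit:
servo_tool:
  commands:
    - [[0,-33,33,0,0,0,0],[0,-67,66,0,0,0,0],[0,-101,98,0,0,0,0],[0,-134,131,0,0,0,0],[0,-168,164,0,0,0,0]]

```text
time_s: 1.1
tcp_pos: [0.4324, -0.1164, 0.2189]
ee_rot: [[-0.897, -0.441, -0.0], [-0.441, 0.897, 0.0], [-0.0, 0.0, -1.0]]
wrist_force: [1.0, -0.1, -0.0]
gripper_width: 1.0
gripper_force: 0.0
```

Emit:
servo_tool:
  commands:
    - [[0,-33,33,0,0,0,0],[0,-67,66,0,0,0,0],[0,-101,98,0,0,0,0],[0,-134,131,0,0,0,0],[0,-167,164,0,0,0,0]]

```text
time_s: 1.6
tcp_pos: [0.5101, 0.1044, 0.2187]
ee_rot: [[-0.897, -0.441, -0.0], [-0.441, 0.897, -0.0], [0.0, 0.0, -1.0]]
wrist_force: [1.0, -1.3, -0.3]
gripper_width: 0.998
gripper_force: 0.0
```

Emit:
servo_tool:
  commands:
    - [[0,1,0,25,0,0,0],[0,1,0,45,0,0,0],[0,1,0,60,0,0,0],[0,1,0,70,0,0,0],[0,1,0,75,0,0,0]]

```text
time_s: 2.1
tcp_pos: [0.5087, 0.1018, 0.1429]
ee_rot: [[-0.898, -0.441, -0.002], [-0.441, 0.898, -0.001], [0.002, 0.0, -1.0]]
wrist_force: [-0.0, 0.0, 0.9]
gripper_width: 0.994
gripper_force: 0.0
```

Emit:
servo_tool:
  commands:
    - [[0.3,0,0,0,0,0,0],[0.5,0,0,0,0,0,0],[1,0,0,0,0,0,0],[1,0,0,0,0,0,0],[1,0,0,0,0,0,0]]

```text
time_s: 2.6
tcp_pos: [0.5094, 0.1021, 0.1444]
ee_rot: [[-0.898, -0.441, 0.001], [-0.441, 0.898, 0.0], [-0.001, 0.0, -1.0]]
wrist_force: [-0.2, -0.9, -0.8]
gripper_width: 0.632
gripper_force: 0.0
```

Run:
```python
from station import r
s=r.sense();print({k:np.round(v,3) if 0 else v for k,v in s.items() if k in("wrist_force","moment","gripper_width","gripper_force","tcp_pos","joints")})
```

```text
{'joints': array([ 2.92527223e+01,  1.48931330e+01, -1.93053391e+01,  1.16448895e-03,
       -5.57495206e+01, -9.30865252e+01]), 'tcp_pos': array([0.50940197, 0.10214677, 0.14438661]), 'wrist_force': array([-0.16880295, -0.86078144, -0.7748494 ]), 'moment': array([-0.01711126, -0.0003798 ,  0.11069606]), 'gripper_force': 0.0, 'gripper_width': 0.6316436980226362}
```

Emit:
servo_tool:
  commands:
    - [[1,0,0,0,0,0,0],[1,0,0,0,0,0,0],[1,0,0,0,0,0,0],[1,0,0,0,0,0,0],[1,0,0,0,0,0,0]]

```text
time_s: 3.1
tcp_pos: [0.5092, 0.1021, 0.1439]
ee_rot: [[-0.897, -0.441, -0.0], [-0.441, 0.897, -0.0], [0.0, -0.0, -1.0]]
wrist_force: [-1.3, 0.0, 0.5]
gripper_width: 0.174
gripper_force: 0.0
```

```bash
cat > s.py <<'E'
from station import r
import numpy as np
s=r.sense(); y=s["ee_rot"][:,1]
print("t",s["time_s"],"M",s["moment"].round(3),"F",s["wrist_force"].round(2),"yaw",round(float(np.arctan2(y[1],y[0])),4),"tcp",s["tcp_pos"].round(4),"g",round(s["gripper_width"],3),round(s["gripper_force"],1),"j6",s["joints"][5].round(1))
E
python3 s.py
```

```text
t 3.1 M [-0.014 -0.025 -0.04 ] F [-1.31  0.03  0.49] yaw 2.0276 tcp [0.5092 0.1021 0.1439] g 0.174 0.0 j6 -93.1
```

```bash
python3 - <<'E'
from station import r
import cv2,numpy as np
a=r.capture("top")["pixels"][180:380,160:420,::-1]; b=r.capture("scene")["pixels"][130:330,280:540,::-1]
cv2.imwrite("pics/g1.png",cv2.resize(np.vstack([a,b]),None,fx=1.5,fy=1.5) if 0 else cv2.resize(np.hstack([a,b]),(800,308)))
E
python3 s.py
```

```text
t 3.2 M [ 0.007 -0.031 -0.009] F [ 0.38 -0.16 -0.11] yaw 2.0276 tcp [0.5092 0.1021 0.1439] g 0.083 0.0 j6 -93.1
```

View pics/g1.png

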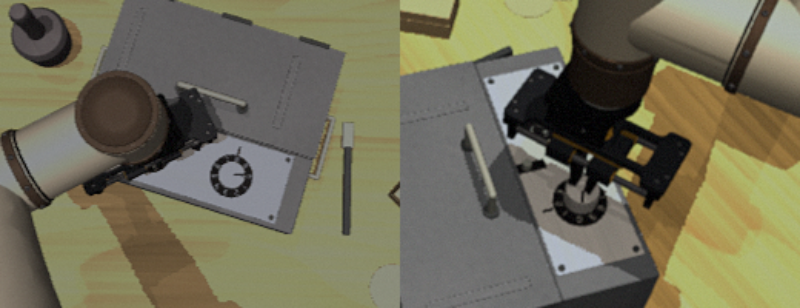

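The left picture shows the arm hiding the left dial. The right one shows the fingers nearly shut at crop (590,185), with the knob still visible below them at (583,205). I need to zoom in.

```bash
python3 - <<'E'
from station import r
from h import *
c=r.capture("scene"); p=np.load("pose.npz")
cv2.imwrite("pics/g2.png",cv2.resize(c["pixels"][200:290,350:470,::-1],(800,600),interpolation=cv2.INTER_CUBIC))
for X in ([.5092,.1021,.1439],[.5092,.1021,.133],[*p["L"],.153],[*p["L"],.126]): print(X,((proj(c,X)-[350,200])*6.667).round(0))
E
python3 s.py
```

```text
[0.5092, 0.1021, 0.1439] [322. 358.]
[0.5092, 0.1021, 0.133] [317. 379.]
[np.float64(0.5106654347163878), np.float64(0.10303713787620059), 0.153] [324. 346.]
[np.float64(0.5106654347163878), np.float64(0.10303713787620059), 0.126] [312. 396.]
t 3.25 M [ 0.028 -0.027 -0.002] F [-0.59 -0.26  0.15] yaw 2.0276 tcp [0.5092 0.1021 0.1439] g 0.051 0.0 j6 -93.1
```

View pics/g2.png

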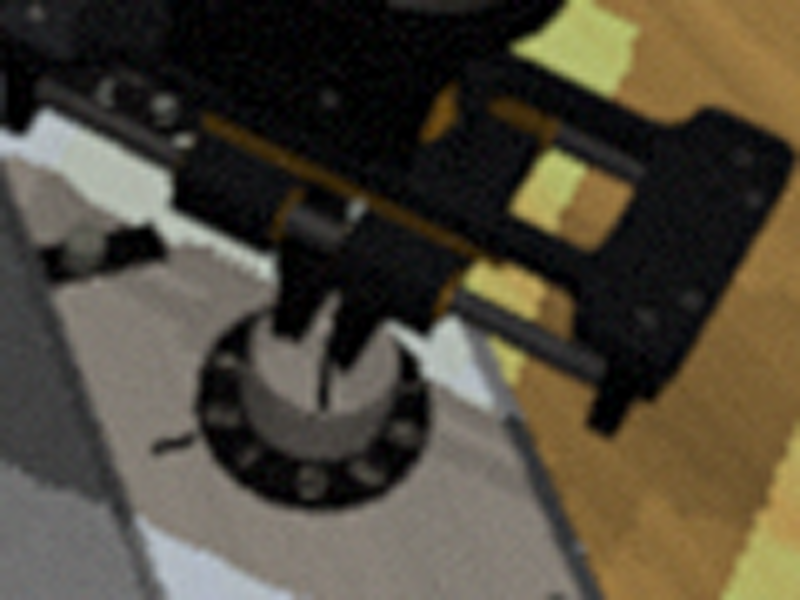

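The fingers closed over the knob without touching it. Their tips end at about (315,350) in the crop, on or above the knob's top. I'll open them again and look at the tip height.

Emit:
servo_tool:
  commands:
    - [[0,0,0,0,0,0,0],[0,0,0,0,0,0,0],[0,0,0,0,0,0,0],[0,0,0,0,0,0,0],[0,0,0,0,0,0,0]]

```text
time_s: 3.75
tcp_pos: [0.5092, 0.1021, 0.1439]
ee_rot: [[-0.897, -0.441, -0.0], [-0.441, 0.897, 0.0], [0.0, 0.0, -1.0]]
wrist_force: [0.2, 0.1, 0.2]
gripper_width: 0.42
gripper_force: 0.0
```

Emit:
servo_tool:
  commands:
    - [[0,0,0,0,0,0,0],[0,0,0,0,0,0,0],[0,0,0,0,0,0,0],[0,0,0,0,0,0,0],[0,0,0,0,0,0,0]]

```text
time_s: 4.25
tcp_pos: [0.5092, 0.1021, 0.1439]
ee_rot: [[-0.897, -0.441, -0.0], [-0.441, 0.897, 0.0], [0.0, 0.0, -1.0]]
wrist_force: [0.1, -0.6, 0.9]
gripper_width: 0.88
gripper_force: 0.0
```

```bash
python3 - <<'E'
from station import r
from h import *
c=r.capture("scene"); s=r.sense(); p=np.load("pose.npz")
im=cv2.resize(c["pixels"][200:290,350:470,::-1],(800,600),interpolation=cv2.INTER_CUBIC)
y=s["ee_rot"][:,1]; T=s["tcp_pos"]
for k in(-1,1):
  for z in (T[2]-.011,T[2]+.008):
    q=T+k*y*.0435; q[2]=z; u=(proj(c,q)-[350,200])*6.667; print(k,z,u.round()); cv2.circle(im,tuple(int(v) for v in u),4,(0,0,255),-1)
cv2.imwrite("pics/g3.png",im)
E
python3 s.py
```

```text
-1 0.13295103892279775 [179. 307.]
-1 0.15195103892279777 [186. 270.]
1 0.13295103892279775 [458. 452.]
1 0.15195103892279777 [469. 417.]
t 4.3 M [0.02  0.022 0.027] F [ 0.36 -0.3  -0.02] yaw 2.0276 tcp [0.5092 0.1021 0.144 ] g 0.922 0.0 j6 -93.1
```

View pics/g3.png

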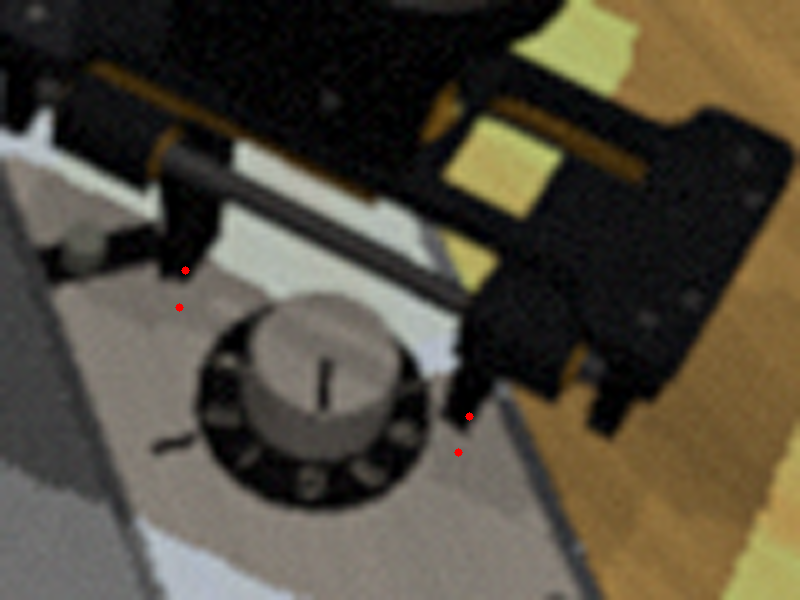

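The open fingertips show at (175,278) and (460,432), while the red dots for the nominal tip are about 15 mm lower. So the tips really stand near knob-top height. I'll lower gently while watching the force.

Emit:
servo_tool:
  commands:
    - [[0,1,1,2,0,0,0],[0,1,1,4,0,0,0],[0,1,1,6,0,0,0],[0,1,1,8,0,0,0],[0,1,1,9,0,0,0]]

```text
time_s: 4.8
tcp_pos: [0.5077, 0.1025, 0.1346]
ee_rot: [[-0.897, -0.441, -0.001], [-0.441, 0.897, -0.0], [0.001, 0.0, -1.0]]
wrist_force: [0.4, -0.1, 0.2]
gripper_width: 0.997
gripper_force: 0.0
```

Emit:
servo_tool:
  commands:
    - [[0,0,0,1,0,0,0],[0,0,0,2,0,0,0],[0,0,0,3,0,0,0],[0,0,0,4,0,0,0],[0,0,0,5,0,0,0]]

```text
time_s: 5.3
tcp_pos: [0.5079, 0.1025, 0.1299]
ee_rot: [[-0.897, -0.441, 0.0], [-0.441, 0.897, -0.0], [-0.0, -0.0, -1.0]]
wrist_force: [0.1, -0.3, 0.3]
gripper_width: 0.996
gripper_force: 0.0
```

Emit:
servo_tool:
  commands:
    - [[0,-1,0,1,0,0,0],[0,-2,0,2,0,0,0],[0.4,-2,0,3,0,0,0],[0.5,-2,0,3,0,0,0],[0.6,-2,0,3,0,0,0]]

```text
time_s: 5.8
tcp_pos: [0.5097, 0.1034, 0.1269]
ee_rot: [[-0.897, -0.441, -0.0], [-0.441, 0.897, -0.0], [0.0, -0.0, -1.0]]
wrist_force: [0.5, -0.0, -0.9]
gripper_width: 0.809
gripper_force: 0.0
```

Emit:
servo_tool:
  commands:
    - [[1,0,0,0,0,0,0],[1,0,0,0,0,0,0],[1,0,0,0,0,0,0],[1,0,0,0,0,0,0],[1,0,0,0,0,0,0]]

```text
time_s: 6.3
tcp_pos: [0.5093, 0.1041, 0.127]
ee_rot: [[-0.898, -0.441, -0.0], [-0.441, 0.898, 0.001], [-0.0, 0.001, -1.0]]
wrist_force: [-2.4, 3.4, 1.4]
gripper_width: 0.441
gripper_force: 30.0
```

```bash
python3 s.py
```

```text
t 6.3 M [ 1.136  0.674 -0.007] F [-2.39  3.37  1.41] yaw 2.0275 tcp [0.5093 0.1041 0.127 ] g 0.441 30.0 j6 -93.2
```

Gripped. I'll turn the dial +0.35 counter-clockwise to start.

Emit:
servo_tool:
  commands:
    - [[1,0,0,0,0,0,-0.07],[1,0,0,0,0,0,-0.14],[1,0,0,0,0,0,-0.21],[1,0,0,0,0,0,-0.28],[1,0,0,0,0,0,-0.35]]

```text
time_s: 6.8
tcp_pos: [0.5095, 0.1039, 0.127]
ee_rot: [[-0.69, -0.723, -0.0], [-0.723, 0.69, 0.001], [-0.001, 0.001, -1.0]]
wrist_force: [-1.0, 2.5, 0.6]
gripper_width: 0.445
gripper_force: 30.0
```

Emit:
servo_tool:
  commands:
    - [[1,0,0,0,0,0,-0.01],[1,0,0,0,0,0,-0.02],[1,0,0,0,0,0,-0.03],[1,0,0,0,0,0,-0.04],[1,0,0,0,0,0,-0.05]]

```text
time_s: 7.3
tcp_pos: [0.5095, 0.1038, 0.127]
ee_rot: [[-0.655, -0.756, -0.0], [-0.756, 0.655, 0.001], [-0.0, 0.001, -1.0]]
wrist_force: [-2.8, 4.6, 1.4]
gripper_width: 0.441
gripper_force: 30.0
```

```bash
python3 s.py
```

```text
t 7.3 M [ 1.394  0.858 -0.204] F [-2.81  4.65  1.44] yaw 2.4274 tcp [0.5095 0.1038 0.127 ] g 0.441 30.0 j6 -70.3
```

Next I'll add a stud check from the camera to go with the moment reading.

```bash
cat > k.py <<'E'
from station import r
from h import *
p=np.load("pose.npz"); yaw=float(p["yaw"]); e=np.array([np.cos(yaw),np.sin(yaw)])
ctr=(p["L"]+p["R"])/2+e*(.092-.045-.005)   # around chest x -50
c=r.capture("scene"); a=rect(c,ctr,yaw,.132,.025,100)   # 0.5 mm/px, up=+x
prof=cv2.cvtColor(a,cv2.COLOR_RGB2GRAY)[:,42:58].mean(1)
print("stud",prof.reshape(25,4).mean(1).round().astype(int).tolist())
import os
if not os.path.exists("stud0.npy"): np.save("stud0.npy",a); cv2.imwrite("pics/stud.png",cv2.resize(a[:,:,::-1],(400,400)))
import runpy; runpy.run_path("s.py")
E
python3 k.py
```

```text
stud [5, 3, 4, 14, 30, 41, 40, 43, 45, 50, 59, 75, 96, 105, 105, 94, 90, 97, 106, 97, 71, 45, 34, 36, 37]
t 7.35 M [ 1.438  0.868 -0.115] F [-2.95  4.65  1.7 ] yaw 2.4278 tcp [0.5095 0.1039 0.127 ] g 0.446 30.0 j6 -70.3
```

View pics/stud.png

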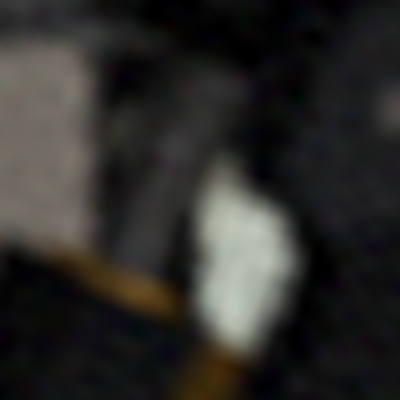

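The picture shows the gripper hiding the stud, so I'll go by feel, using the moment about z and the joint 6 torque.

Emit:
servo_tool:
  commands:
    - [[1,0,0,0,0,0,-0.01],[1,0,0,0,0,0,-0.02],[1,0,0,0,0,0,-0.03],[1,0,0,0,0,0,-0.04],[1,0,0,0,0,0,-0.05]]

```text
time_s: 7.85
tcp_pos: [0.5095, 0.1038, 0.127]
ee_rot: [[-0.616, -0.787, -0.0], [-0.787, 0.616, 0.001], [-0.001, 0.0, -1.0]]
wrist_force: [-3.1, 4.9, 1.2]
gripper_width: 0.445
gripper_force: 30.0
```

```bash
sed -i 's/"j6",/"e6",s["effort"][5].round(3),"j6",/' s.py; python3 s.py
```

```text
t 7.85 M [ 1.371  0.815 -0.226] F [-3.15  4.85  1.21] yaw 2.4774 tcp [0.5095 0.1038 0.127 ] g 0.445 30.0 e6 0.15 j6 -67.4
```

Emit:
servo_tool:
  commands:
    - [[1,0,0,0,0,0,-0.008],[1,0,0,0,0,0,-0.016],[1,0,0,0,0,0,-0.024],[1,0,0,0,0,0,-0.032],[1,0,0,0,0,0,-0.04]]

```text
time_s: 8.35
tcp_pos: [0.5096, 0.1038, 0.127]
ee_rot: [[-0.584, -0.811, -0.0], [-0.811, 0.584, 0.001], [-0.0, 0.0, -1.0]]
wrist_force: [-1.9, 5.0, 0.7]
gripper_width: 0.445
gripper_force: 30.0
```

```bash
python3 s.py
```

```text
t 8.35 M [ 1.317  0.811 -0.187] F [-1.91  5.05  0.73] yaw 2.5174 tcp [0.5096 0.1038 0.127 ] g 0.445 30.0 e6 0.112 j6 -65.1
```

Emit:
servo_tool:
  commands:
    - [[1,0,0,0,0,0,-0.008],[1,0,0,0,0,0,-0.016],[1,0,0,0,0,0,-0.024],[1,0,0,0,0,0,-0.032],[1,0,0,0,0,0,-0.04]]

```text
time_s: 8.85
tcp_pos: [0.5096, 0.1038, 0.127]
ee_rot: [[-0.551, -0.834, 0.0], [-0.834, 0.551, 0.001], [-0.001, 0.0, -1.0]]
wrist_force: [-2.1, 4.0, 1.1]
gripper_width: 0.441
gripper_force: 30.0
```

```bash
python3 s.py
```

```text
t 8.85 M [ 1.344  0.855 -0.177] F [-2.11  4.03  1.12] yaw 2.5576 tcp [0.5096 0.1038 0.127 ] g 0.441 30.0 e6 0.079 j6 -62.8
```

Emit:
servo_tool:
  commands:
    - [[1,0,0,0,0,0,-0.008],[1,0,0,0,0,0,-0.016],[1,0,0,0,0,0,-0.024],[1,0,0,0,0,0,-0.032],[1,0,0,0,0,0,-0.04]]

```text
time_s: 9.35
tcp_pos: [0.5096, 0.1037, 0.127]
ee_rot: [[-0.517, -0.856, 0.0], [-0.856, 0.517, 0.001], [-0.0, 0.0, -1.0]]
wrist_force: [-2.2, 3.7, 0.6]
gripper_width: 0.444
gripper_force: 30.0
```

```bash
python3 s.py
```

```text
t 9.35 M [ 1.321  0.843 -0.141] F [-2.19  3.74  0.58] yaw 2.5977 tcp [0.5096 0.1037 0.127 ] g 0.444 30.0 e6 0.087 j6 -60.5
```

Emit:
servo_tool:
  commands:
    - [[1,0,0,0,0,0,-0.008],[1,0,0,0,0,0,-0.016],[1,0,0,0,0,0,-0.024],[1,0,0,0,0,0,-0.032],[1,0,0,0,0,0,-0.04]]

```text
time_s: 9.85
tcp_pos: [0.5096, 0.1037, 0.127]
ee_rot: [[-0.483, -0.876, 0.0], [-0.876, 0.483, 0.0], [-0.0, 0.0, -1.0]]
wrist_force: [-2.3, 4.1, 0.4]
gripper_width: 0.445
gripper_force: 30.0
```

```bash
python3 s.py
```

```text
t 9.85 M [ 1.392  0.873 -0.064] F [-2.31  4.13  0.42] yaw 2.6379 tcp [0.5096 0.1037 0.127 ] g 0.445 30.0 e6 0.037 j6 -58.2
```

Emit:
servo_tool:
  commands:
    - [[1,0,0,0,0,0,-0.006],[1,0,0,0,0,0,-0.012],[1,0,0,0,0,0,-0.018],[1,0,0,0,0,0,-0.024],[1,0,0,0,0,0,-0.03]]

```text
time_s: 10.35
tcp_pos: [0.5097, 0.1037, 0.127]
ee_rot: [[-0.456, -0.89, 0.0], [-0.89, 0.456, 0.0], [-0.0, 0.0, -1.0]]
wrist_force: [-3.1, 4.7, 1.5]
gripper_width: 0.444
gripper_force: 30.0
```

```bash
python3 s.py
```

```text
t 10.35 M [1.403 0.831 0.024] F [-3.11  4.71  1.51] yaw 2.6684 tcp [0.5097 0.1037 0.127 ] g 0.444 30.0 e6 -0.07 j6 -56.5
```

Emit:
servo_tool:
  commands:
    - [[1,0,0,0,0,0,-0.006],[1,0,0,0,0,0,-0.012],[1,0,0,0,0,0,-0.018],[1,0,0,0,0,0,-0.024],[1,0,0,0,0,0,-0.03]]

```text
time_s: 10.85
tcp_pos: [0.5097, 0.1037, 0.127]
ee_rot: [[-0.429, -0.903, 0.0], [-0.903, 0.429, 0.0], [-0.0, -0.0, -1.0]]
wrist_force: [-1.0, 5.1, 0.8]
gripper_width: 0.445
gripper_force: 30.0
```

```bash
python3 s.py
```

```text
t 10.85 M [ 1.363  0.793 -0.081] F [-1.03  5.12  0.82] yaw 2.698 tcp [0.5097 0.1037 0.127 ] g 0.445 30.0 e6 0.024 j6 -54.8
```

Emit:
servo_tool:
  commands:
    - [[1,0,0,0,0,0,-0.006],[1,0,0,0,0,0,-0.012],[1,0,0,0,0,0,-0.018],[1,0,0,0,0,0,-0.024],[1,0,0,0,0,0,-0.03]]

```text
time_s: 11.35
tcp_pos: [0.5097, 0.1037, 0.127]
ee_rot: [[-0.402, -0.916, 0.0], [-0.916, 0.402, 0.0], [-0.001, -0.0, -1.0]]
wrist_force: [-2.5, 3.7, 1.9]
gripper_width: 0.444
gripper_force: 30.0
```

```bash
python3 s.py
```

```text
t 11.35 M [ 1.409  0.755 -0.074] F [-2.45  3.68  1.94] yaw 2.7279 tcp [0.5097 0.1037 0.127 ] g 0.444 30.0 e6 0.04 j6 -53.1
```

Emit:
servo_tool:
  commands:
    - [[1,0,0,0,0,0,-0.006],[1,0,0,0,0,0,-0.012],[1,0,0,0,0,0,-0.018],[1,0,0,0,0,0,-0.024],[1,0,0,0,0,0,-0.03]]

```text
time_s: 11.85
tcp_pos: [0.5097, 0.1037, 0.127]
ee_rot: [[-0.374, -0.927, 0.0], [-0.927, 0.374, 0.0], [-0.0, -0.0, -1.0]]
wrist_force: [-2.2, 4.7, 1.1]
gripper_width: 0.445
gripper_force: 30.0
```

```bash
python3 s.py
```

```text
t 11.85 M [ 1.419  0.794 -0.131] F [-2.25  4.74  1.07] yaw 2.7579 tcp [0.5097 0.1037 0.127 ] g 0.445 30.0 e6 0.038 j6 -51.4
```

Emit:
servo_tool:
  commands:
    - [[1,0,0,0,0,0,-0.008],[1,0,0,0,0,0,-0.016],[1,0,0,0,0,0,-0.024],[1,0,0,0,0,0,-0.032],[1,0,0,0,0,0,-0.04]]

```text
time_s: 12.35
tcp_pos: [0.5098, 0.1037, 0.127]
ee_rot: [[-0.337, -0.941, 0.0], [-0.941, 0.337, 0.0], [-0.001, -0.0, -1.0]]
wrist_force: [-2.4, 4.5, 0.7]
gripper_width: 0.443
gripper_force: 30.0
```

```bash
python3 s.py
```

```text
t 12.35 M [ 1.375  0.735 -0.205] F [-2.38  4.54  0.66] yaw 2.7976 tcp [0.5098 0.1037 0.127 ] g 0.443 30.0 e6 0.175 j6 -49.1
```

Emit:
servo_tool:
  commands:
    - [[1,0,0,0,0,0,-0.004],[1,0,0,0,0,0,-0.008],[1,0,0,0,0,0,-0.012],[1,0,0,0,0,0,-0.016],[1,0,0,0,0,0,-0.02]]

```text
time_s: 12.85
tcp_pos: [0.5098, 0.1037, 0.127]
ee_rot: [[-0.319, -0.948, 0.0], [-0.948, 0.319, 0.001], [-0.001, -0.0, -1.0]]
wrist_force: [-1.7, 4.5, 1.1]
gripper_width: 0.443
gripper_force: 30.0
```

```bash
python3 s.py
```

```text
t 12.85 M [ 1.366  0.694 -0.409] F [-1.7   4.52  1.12] yaw 2.8165 tcp [0.5098 0.1037 0.127 ] g 0.443 30.0 e6 0.38 j6 -48.0
```

The resisting torque jumped from 0.2 to 0.41 N m over 0.02 rad, so the left dial has reached its stop. I'll ease back, release and rise, then check the stud.

Emit:
servo_tool:
  commands:
    - [[1,0,0,0,0,0,0.01],[1,0,0,0,0,0,0.02],[0,0,0,0,0,0,0.02],[0,0,0,0,0,0,0.02],[0,0,0,0,0,0,0.02]]

```text
time_s: 13.35
tcp_pos: [0.5098, 0.1027, 0.1269]
ee_rot: [[-0.337, -0.941, -0.0], [-0.941, 0.337, -0.001], [0.001, -0.0, -1.0]]
wrist_force: [-0.3, -0.2, 0.4]
gripper_width: 0.635
gripper_force: 0.0
```

Emit:
servo_tool:
  commands:
    - [[0,0,0,0,0,0,0],[0,0,0,0,0,0,0],[0,0,0,0,0,0,0],[0,0,0,-10,0,0,0],[0,0,0,-35,0,0,0]]

```text
time_s: 13.85
tcp_pos: [0.5082, 0.1028, 0.1609]
ee_rot: [[-0.337, -0.941, -0.005], [-0.941, 0.337, -0.002], [0.004, 0.004, -1.0]]
wrist_force: [0.2, 0.1, -0.3]
gripper_width: 0.984
gripper_force: 0.0
```

Emit:
servo_tool:
  commands:
    - [[0,20,-1,0,0,0,0],[0,50,-3,0,0,0,0],[0,80,-5,0,0,0,0],[0,110,-7,0,0,0,0],[0,130,-9,0,0,0,0]]

```text
time_s: 14.35
tcp_pos: [0.473, -0.0239, 0.1623]
ee_rot: [[-0.338, -0.941, -0.0], [-0.941, 0.338, 0.0], [-0.0, 0.0, -1.0]]
wrist_force: [-0.2, 0.4, 0.4]
gripper_width: 1.001
gripper_force: 0.0
```

```bash
python3 - <<'E'
from station import r
from h import *
p=np.load("pose.npz"); yaw=float(p["yaw"]); e=np.array([np.cos(yaw),np.sin(yaw)])
ctr=(p["L"]+p["R"])/2+e*.042
c0=dict(np.load("scene0.npz")); c1=r.capture("scene"); t=r.capture("top"); t0=dict(np.load("top0.npz"))
cv2.imwrite("pics/k1.png",np.vstack([np.hstack([rect(c,ctr,yaw,.132,.025,280) for c in(c0,c1)]),np.hstack([rect(c,ctr,yaw,.132,.025,280) for c in(t0,t)])])[:,:,::-1])
for c in (c0,c1): print(cv2.cvtColor(rect(c,ctr,yaw,.132,.025,100),cv2.COLOR_RGB2GRAY)[:,42:58].mean(1).reshape(25,4).mean(1).round().astype(int).tolist())
E
python3 s.py
```

```text
[75, 74, 81, 81, 84, 85, 87, 112, 140, 148, 149, 149, 134, 99, 88, 80, 80, 86, 85, 84, 117, 157, 163, 161, 161]
[87, 85, 92, 89, 94, 97, 90, 82, 97, 124, 152, 167, 169, 167, 138, 82, 58, 61, 64, 62, 88, 118, 124, 121, 122]
t 14.45 M [-0.     0.05   0.022] F [-0.39  0.2  -0.  ] yaw 2.7945 tcp [ 0.4731 -0.0241  0.1623] g 1.0 0.0 e6 0.125 j6 -36.7
```

View pics/k1.png

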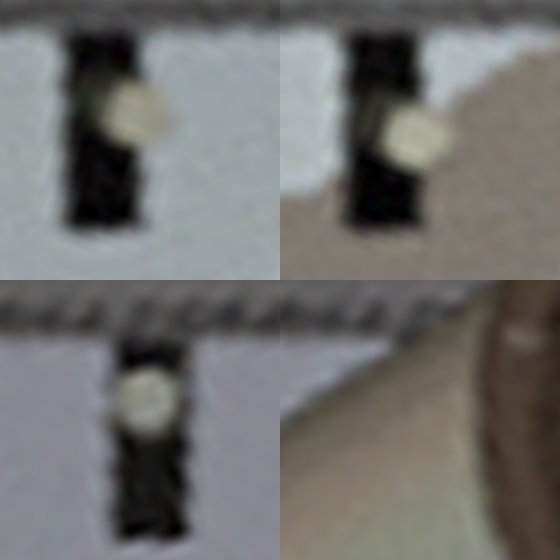

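The stud blob moved from (135,112) to (418-280=138,135), about 4 mm toward -x, so the left dial is trapped. On to the right dial: lower, grip and turn clockwise.

Emit:
servo_tool:
  commands:
    - [[0,-3,0,12,0,0,0],[0,-3,0,24,0,0,0],[0,-3,0,32,0,0,0],[0,-3,0,35,0,0,0],[0.4,-3,0,35,0,0,0]]

```text
time_s: 14.95
tcp_pos: [0.4752, -0.019, 0.1267]
ee_rot: [[-0.337, -0.942, -0.001], [-0.942, 0.337, -0.0], [0.001, 0.001, -1.0]]
wrist_force: [0.1, -0.1, 0.0]
gripper_width: 0.967
gripper_force: 0.0
```

Emit:
servo_tool:
  commands:
    - [[1,0,0,0,0,0,0],[1,0,0,0,0,0,0],[1,0,0,0,0,0,0],[1,0,0,0,0,0,0],[1,0,0,0,0,0,0]]

```text
time_s: 15.45
tcp_pos: [0.4754, -0.0192, 0.1271]
ee_rot: [[-0.337, -0.941, 0.0], [-0.941, 0.337, 0.0], [-0.0, -0.0, -1.0]]
wrist_force: [0.6, 0.2, 0.1]
gripper_width: 0.541
gripper_force: 0.0
```

Emit:
servo_tool:
  commands:
    - [[1,0,0,0,0,0,0],[1,0,0,0,0,0,0],[1,0,0,0,0,0,0],[1,0,0,0,0,0,0],[1,0,0,0,0,0,0]]

```text
time_s: 15.95
tcp_pos: [0.4749, -0.0191, 0.127]
ee_rot: [[-0.337, -0.941, -0.001], [-0.941, 0.337, 0.0], [0.0, 0.001, -1.0]]
wrist_force: [-2.6, 2.9, 3.1]
gripper_width: 0.446
gripper_force: 30.0
```

Emit:
servo_tool:
  commands:
    - [[1,0,0,0,0,0,0.05],[1,0,0,0,0,0,0.1],[1,0,0,0,0,0,0.16],[1,0,0,0,0,0,0.22],[1,0,0,0,0,0,0.27]]

```text
time_s: 16.45
tcp_pos: [0.4753, -0.0193, 0.127]
ee_rot: [[-0.577, -0.817, -0.0], [-0.817, 0.577, -0.0], [0.0, -0.0, -1.0]]
wrist_force: [-2.5, 1.0, 2.1]
gripper_width: 0.446
gripper_force: 30.0
```

```bash
python3 s.py
```

```text
t 16.45 M [0.361 0.668 0.14 ] F [-2.51  1.05  2.1 ] yaw 2.5264 tcp [ 0.4753 -0.0193  0.127 ] g 0.446 30.0 e6 0.118 j6 -52.6
```

Emit:
servo_tool:
  commands:
    - [[1,0,0,0,0,0,0.01],[1,0,0,0,0,0,0.02],[1,0,0,0,0,0,0.03],[1,0,0,0,0,0,0.04],[1,0,0,0,0,0,0.05]]

```text
time_s: 16.95
tcp_pos: [0.4754, -0.0193, 0.127]
ee_rot: [[-0.617, -0.787, 0.0], [-0.787, 0.617, -0.0], [0.0, -0.0, -1.0]]
wrist_force: [-1.8, -0.1, 2.3]
gripper_width: 0.444
gripper_force: 30.0
```

```bash
python3 s.py
```

```text
t 16.95 M [0.076 0.547 0.146] F [-1.8  -0.15  2.28] yaw 2.4772 tcp [ 0.4754 -0.0193  0.127 ] g 0.444 30.0 e6 -0.115 j6 -55.4
```

Emit:
servo_tool:
  commands:
    - [[1,0,0,0,0,0,0.01],[1,0,0,0,0,0,0.02],[1,0,0,0,0,0,0.03],[1,0,0,0,0,0,0.04],[1,0,0,0,0,0,0.05]]

```text
time_s: 17.45
tcp_pos: [0.4754, -0.0193, 0.127]
ee_rot: [[-0.655, -0.755, 0.0], [-0.755, 0.655, -0.0], [0.0, -0.0, -1.0]]
wrist_force: [-0.8, -0.9, 2.6]
gripper_width: 0.445
gripper_force: 30.0
```

```bash
python3 s.py
```

```text
t 17.45 M [-0.27   0.376  0.188] F [-0.81 -0.89  2.58] yaw 2.4269 tcp [ 0.4754 -0.0193  0.127 ] g 0.445 30.0 e6 -0.134 j6 -58.3
```

Emit:
servo_tool:
  commands:
    - [[1,0,0,0,0,0,0.008],[1,0,0,0,0,0,0.016],[1,0,0,0,0,0,0.024],[1,0,0,0,0,0,0.032],[1,0,0,0,0,0,0.04]]

```text
time_s: 17.95
tcp_pos: [0.4755, -0.0193, 0.127]
ee_rot: [[-0.685, -0.728, 0.0], [-0.728, 0.685, -0.0], [-0.0, -0.0, -1.0]]
wrist_force: [-0.2, -1.8, 1.7]
gripper_width: 0.442
gripper_force: 30.0
```

```bash
python3 s.py
```

```text
t 17.95 M [-0.723  0.102  0.119] F [-0.24 -1.78  1.7 ] yaw 2.3869 tcp [ 0.4755 -0.0193  0.127 ] g 0.442 30.0 e6 -0.081 j6 -60.6
```

Emit:
servo_tool:
  commands:
    - [[1,0,0,0,0,0,0.008],[1,0,0,0,0,0,0.016],[1,0,0,0,0,0,0.024],[1,0,0,0,0,0,0.032],[1,0,0,0,0,0,0.04]]

```text
time_s: 18.45
tcp_pos: [0.4755, -0.0193, 0.127]
ee_rot: [[-0.714, -0.701, 0.0], [-0.701, 0.714, -0.0], [-0.0, -0.0, -1.0]]
wrist_force: [1.1, -4.0, 0.9]
gripper_width: 0.446
gripper_force: 30.0
```

```bash
python3 k.py
```

```text
stud [86, 84, 91, 89, 94, 98, 89, 81, 96, 128, 154, 165, 168, 163, 128, 73, 57, 62, 64, 62, 87, 117, 124, 122, 121]
t 18.5 M [-1.255 -0.217  0.066] F [ 1.75 -4.52  2.07] yaw 2.3467 tcp [ 0.4755 -0.0193  0.127 ] g 0.442 30.0 e6 -0.111 j6 -62.9
```

The stud is visible here and hasn't moved, so I can watch it while turning.

Emit:
servo_tool:
  commands:
    - [[1,0,0,0,0,0,0.01],[1,0,0,0,0,0,0.02],[1,0,0,0,0,0,0.03],[1,0,0,0,0,0,0.04],[1,0,0,0,0,0,0.05]]

```text
time_s: 19.0
tcp_pos: [0.4755, -0.0194, 0.127]
ee_rot: [[-0.748, -0.664, 0.0], [-0.664, 0.748, -0.0], [-0.0, -0.001, -1.0]]
wrist_force: [2.1, -5.0, 1.5]
gripper_width: 0.446
gripper_force: 30.0
```

```bash
python3 k.py
```

```text
stud [86, 84, 91, 89, 94, 96, 89, 82, 95, 117, 147, 165, 168, 163, 130, 81, 60, 63, 61, 62, 86, 115, 122, 121, 121]
t 19.05 M [-1.545 -0.428  0.092] F [ 2.25 -5.04  0.58] yaw 2.2965 tcp [ 0.4755 -0.0193  0.127 ] g 0.449 30.0 e6 -0.111 j6 -65.7
```

Emit:
servo_tool:
  commands:
    - [[1,0,0,0,0,0,0.01],[1,0,0,0,0,0,0.02],[1,0,0,0,0,0,0.03],[1,0,0,0,0,0,0.04],[1,0,0,0,0,0,0.05]]

```text
time_s: 19.55
tcp_pos: [0.4756, -0.0194, 0.127]
ee_rot: [[-0.78, -0.625, 0.001], [-0.625, 0.78, -0.0], [-0.0, -0.001, -1.0]]
wrist_force: [1.5, -4.7, 1.0]
gripper_width: 0.445
gripper_force: 30.0
```

```bash
python3 k.py
```

```text
stud [85, 84, 91, 90, 94, 98, 91, 82, 90, 103, 127, 154, 165, 163, 145, 113, 72, 62, 62, 60, 87, 115, 123, 123, 120]
t 19.6 M [-1.649 -0.466 -0.048] F [ 1.7  -5.87  0.66] yaw 2.2461 tcp [ 0.4756 -0.0194  0.127 ] g 0.443 30.0 e6 -0.002 j6 -68.6
```

Emit:
servo_tool:
  commands:
    - [[1,0,0,0,0,0,0.006],[1,0,0,0,0,0,0.012],[1,0,0,0,0,0,0.018],[1,0,0,0,0,0,0.024],[1,0,0,0,0,0,0.03]]

```text
time_s: 20.1
tcp_pos: [0.4756, -0.0194, 0.127]
ee_rot: [[-0.798, -0.602, 0.001], [-0.602, 0.798, -0.0], [-0.0, -0.001, -1.0]]
wrist_force: [2.3, -5.2, 0.2]
gripper_width: 0.444
gripper_force: 30.0
```

```bash
python3 k.py
```

```text
stud [86, 83, 92, 90, 92, 98, 90, 84, 90, 93, 74, 59, 67, 93, 125, 124, 107, 98, 88, 70, 88, 116, 123, 121, 120]
t 20.15 M [-1.731 -0.574  0.043] F [ 1.99 -5.13  0.74] yaw 2.2167 tcp [ 0.4756 -0.0194  0.127 ] g 0.441 30.0 e6 -0.06 j6 -70.3
```

Emit:
servo_tool:
  commands:
    - [[1,0,0,0,0,0,0.006],[1,0,0,0,0,0,0.012],[1,0,0,0,0,0,0.018],[1,0,0,0,0,0,0.024],[1,0,0,0,0,0,0.03]]

```text
time_s: 20.65
tcp_pos: [0.4757, -0.0195, 0.127]
ee_rot: [[-0.816, -0.578, 0.001], [-0.578, 0.816, -0.001], [-0.0, -0.001, -1.0]]
wrist_force: [2.4, -6.1, -0.2]
gripper_width: 0.443
gripper_force: 30.0
```

```bash
python3 k.py
```

```text
stud [85, 84, 92, 91, 95, 97, 90, 83, 92, 92, 73, 61, 68, 95, 125, 126, 106, 98, 89, 70, 88, 116, 122, 120, 120]
t 20.7 M [-1.765 -0.576  0.007] F [ 1.11 -6.08  0.21] yaw 2.1866 tcp [ 0.4756 -0.0195  0.127 ] g 0.446 30.0 e6 -0.061 j6 -72.0
```

The stud has jumped back about 10 mm more and stays there, so the bolt is fully sprung. I'll release the dial, rise and go over the handle, turned to chest yaw.

Emit:
servo_tool:
  commands:
    - [[0,0,0,0,0,0,0],[0,0,0,0,0,0,0],[0,0,0,0,0,0,0],[0,0,0,0,0,0,0],[0,0,0,0,0,0,0]]

```text
time_s: 21.2
tcp_pos: [0.4752, -0.0189, 0.1269]
ee_rot: [[-0.816, -0.578, -0.0], [-0.578, 0.816, 0.0], [-0.0, 0.0, -1.0]]
wrist_force: [-0.7, 0.2, 0.2]
gripper_width: 0.815
gripper_force: 0.0
```

Emit:
servo_tool:
  commands:
    - [[0,0,0,0,0,0,0],[0,0,0,0,0,0,0],[0,0,0,-20,0,0,0],[0,0,0,-45,0,0,0],[0,0,0,-70,0,0,0]]

```text
time_s: 21.7
tcp_pos: [0.475, -0.0192, 0.1976]
ee_rot: [[-0.816, -0.578, -0.001], [-0.578, 0.816, -0.0], [0.001, 0.0, -1.0]]
wrist_force: [0.4, 0.6, 0.7]
gripper_width: 0.998
gripper_force: 0.0
```

Emit:
servo_tool:
  commands:
    - [[0,-23,-9,0,0,0,-0.136],[0,-47,-17,0,0,0,-0.272],[0,-70,-26,0,0,0,-0.408],[0,-93,-35,0,0,0,-0.544],[0,-116,-43,0,0,0,-0.68]]

```text
time_s: 22.2
tcp_pos: [0.5957, 0.013, 0.1968]
ee_rot: [[-0.265, -0.964, -0.0], [-0.964, 0.265, 0.0], [0.0, 0.0, -1.0]]
wrist_force: [-0.4, -0.6, -0.2]
gripper_width: 1.002
gripper_force: 0.0
```

```bash
python3 k.py
python3 - <<'E'
from station import r
from h import *
c=r.capture("scene"); s=r.sense(); im=c["pixels"][130:310,260:500,::-1].copy()
h0=np.array([.5958,.0124,.162]); e=np.array([-.2723*-1,.9622,0])
im=cv2.resize(im,(800,600),interpolation=cv2.INTER_CUBIC)
for q,col in((h0,(0,0,255)),(h0+.05*e,(0,255,0)),(h0-.05*e,(0,255,0)),(s["tcp_pos"],(255,255,0))):
    u=(proj(c,q)-[260,130])*3.333; cv2.circle(im,tuple(int(v) for v in u),4,col,-1)
cv2.imwrite("pics/h1.png",im)
E
```

```text
stud [52, 54, 59, 57, 60, 59, 57, 54, 57, 57, 57, 71, 96, 105, 139, 170, 175, 174, 154, 116, 137, 178, 187, 185, 186]
t 22.25 M [ 0.086 -0.535 -0.03 ] F [3.78 0.32 1.19] yaw 2.8781 tcp [0.5992 0.014  0.1962] g 0.999 0.0 e6 0.302 j6 -32.0
```

View pics/h1.png

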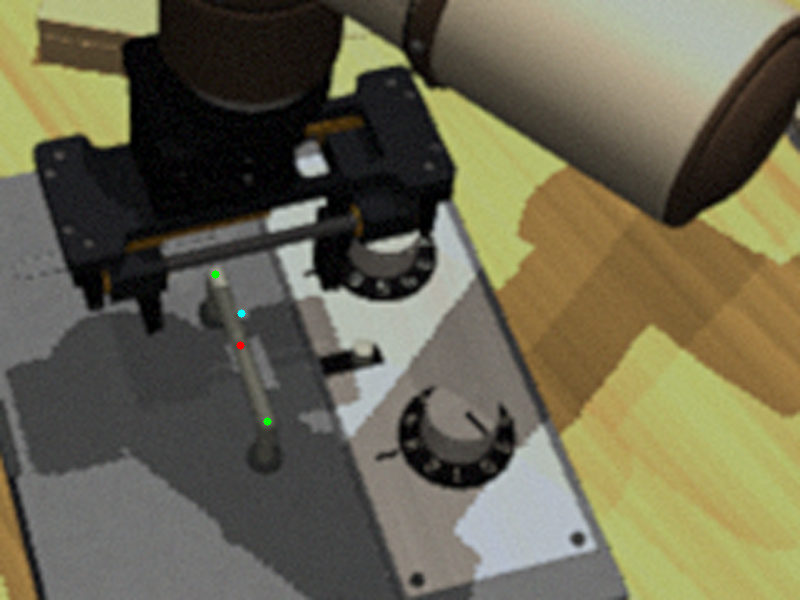

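The bar runs from (218,270) to (268,430) with my handle point (240,345) on it, and the open fingers straddle it. I'll lower and grip.

Emit:
servo_tool:
  commands:
    - [[0,0,0,15,0,0,0],[0,0,0,30,0,0,0],[0,0,0,45,0,0,0],[0,0,0,55,0,0,0],[0,0,0,61,0,0,0]]

```text
time_s: 22.8
tcp_pos: [0.594, 0.0127, 0.1351]
ee_rot: [[-0.271, -0.962, -0.002], [-0.962, 0.271, -0.0], [0.001, 0.001, -1.0]]
wrist_force: [0.4, -0.6, 0.3]
gripper_width: 1.004
gripper_force: 0.0
```

Emit:
servo_tool:
  commands:
    - [[1,0,0,0,0,0,0],[1,0,0,0,0,0,0],[1,0,0,0,0,0,0],[1,0,0,0,0,0,0],[1,0,0,0,0,0,0]]

```text
time_s: 23.3
tcp_pos: [0.595, 0.0129, 0.1364]
ee_rot: [[-0.271, -0.963, 0.001], [-0.963, 0.271, 0.0], [-0.0, -0.001, -1.0]]
wrist_force: [0.8, 0.8, 1.1]
gripper_width: 0.632
gripper_force: 0.0
```

Emit:
servo_tool:
  commands:
    - [[1,0,0,0,0,0,0],[1,0,0,0,0,0,0],[1,0,0,0,0,0,0],[1,0,0,0,0,0,0],[1,0,0,0,0,0,0]]

```text
time_s: 23.8
tcp_pos: [0.5948, 0.0128, 0.1359]
ee_rot: [[-0.271, -0.963, -0.0], [-0.963, 0.271, -0.0], [0.0, 0.0, -1.0]]
wrist_force: [0.7, 0.6, 0.0]
gripper_width: 0.176
gripper_force: 0.0
```

Emit:
servo_tool:
  commands:
    - [[1,0,0,0,0,0,0],[1,0,0,0,0,0,0],[1,0,0,0,0,0,0],[1,0,0,0,0,0,0],[1,0,0,0,0,0,0]]

```text
time_s: 24.3
tcp_pos: [0.5951, 0.0128, 0.1359]
ee_rot: [[-0.271, -0.963, 0.001], [-0.963, 0.271, -0.0], [-0.0, -0.001, -1.0]]
wrist_force: [1.6, -1.2, -1.4]
gripper_width: 0.108
gripper_force: 30.0
```

```bash
python3 s.py
python3 - <<'E'
import numpy as np
from scipy.spatial.transform import Rotation as Q
b=25.
def pose(t,f):  # tool pose in start tool frame (mm)
    t=np.radians(t); f=np.radians(f); c,s=np.cos(t),np.sin(t)
    X=-135*c+42*s+135-b*np.sin(f); Z=135*s+42*c-42+b*(1-np.cos(f))
    return np.array([0,-X,-Z]),Q.from_rotvec([-f,0,0])
th=np.linspace(0,70,26); ph=th*.45
for k in range(5):
    p0,q0=pose(th[5*k],ph[5*k])
    print([[1]+q0.inv().apply(pose(a,f)[0]-p0).round(1).tolist()+[round(-np.radians(f-ph[5*k]),3),0,0] for a,f in zip(th[5*k+1:5*k+6],ph[5*k+1:5*k+6])])
E
```

```text
t 24.3 M [-0.241 -0.421  0.016] F [ 1.56 -1.24 -1.45] yaw 2.8676 tcp [0.5951 0.0128 0.1359] g 0.108 30.0 e6 0.022 j6 -32.5
[[1, 0.0, -1.7, -6.6, np.float64(-0.022), 0, 0], [1, 0.0, -3.6, -13.0, np.float64(-0.044), 0, 0], [1, 0.0, -5.9, -19.3, np.float64(-0.066), 0, 0], [1, 0.0, -8.5, -25.5, np.float64(-0.088), 0, 0], [1, 0.0, -11.4, -31.6, np.float64(-0.11), 0, 0]]
[[1, 0.0, -2.5, -6.2, np.float64(-0.022), 0, 0], [1, 0.0, -5.3, -12.2, np.float64(-0.044), 0, 0], [1, 0.0, -8.4, -18.1, np.float64(-0.066), 0, 0], [1, 0.0, -11.8, -23.9, np.float64(-0.088), 0, 0], [1, 0.0, -15.5, -29.4, np.float64(-0.11), 0, 0]]
[[1, 0.0, -3.3, -5.7, np.float64(-0.022), 0, 0], [1, 0.0, -6.9, -11.3, np.float64(-0.044), 0, 0], [1, 0.0, -10.8, -16.6, np.float64(-0.066), 0, 0], [1, 0.0, -14.9, -21.8, np.float64(-0.088), 0, 0], [1, 0.0, -19.3, -26.7, np.float64(-0.11), 0, 0]]
[[1, 0.0, -4.1, -5.2, np.float64(-0.022), 0, 0], [1, 0.0, -8.4, -10.1, np.float64(-0.044), 0, 0], [1, 0.0, -12.9, -14.8, np.float64(-0.066), 0, 0], [1, 0.0, -17.6, -19.3, np.float64(-0.088), 0, 0], [1, 0.0, -22.6, -23.5, np.float64(-0.11), 0, 0]]
[[1, 0.0, -4.7, -4.5, np.float64(-0.022), 0, 0], [1, 0.0, -9.6, -8.7, np.float64(-0.044), 0, 0], [1, 0.0, -14.7, -12.7, np.float64(-0.066), 0, 0], [1, 0.0, -20.0, -16.4, np.float64(-0.088), 0, 0], [1, 0.0, -25.5, -19.9, np.float64(-0.11), 0, 0]]
```

The bar is gripped at a 9.4 mm opening. I'll lift the first 14° and check the force.

Emit:
servo_tool:
  commands:
    - [[1,0,-1.7,-6.6,-0.022,0,0],[1,0,-3.6,-13,-0.044,0,0],[1,0,-6,-19.3,-0.066,0,0],[1,0,-8.5,-25.5,-0.088,0,0],[1,0,-11.4,-31.6,-0.11,0,0]]

```text
time_s: 24.8
tcp_pos: [0.6031, 0.0104, 0.1632]
ee_rot: [[-0.272, -0.955, -0.115], [-0.962, 0.27, 0.032], [0.001, 0.119, -0.993]]
wrist_force: [1.2, 1.3, -12.9]
gripper_width: 0.104
gripper_force: 30.0
```

Emit:
servo_tool:
  commands:
    - [[1,0,-2.5,-6.2,-0.022,0,0],[1,0,-5.3,-12.2,-0.044,0,0],[1,0,-8.4,-18.1,-0.066,0,0],[1,0,-11.8,-23.9,-0.088,0,0],[1,0,-15.5,-29.4,-0.11,0,0]]

```text
time_s: 25.3
tcp_pos: [0.6187, 0.0059, 0.1908]
ee_rot: [[-0.271, -0.936, -0.226], [-0.963, 0.264, 0.061], [0.002, 0.234, -0.972]]
wrist_force: [-5.4, 2.9, -8.1]
gripper_width: 0.101
gripper_force: 30.0
```

Emit:
servo_tool:
  commands:
    - [[1,0,-3.3,-5.7,-0.022,0,0],[1,0,-6.9,-11.3,-0.044,0,0],[1,0,-10.8,-16.6,-0.066,0,0],[1,0,-14.9,-21.8,-0.088,0,0],[1,0,-19.3,-26.7,-0.11,0,0]]

```text
time_s: 25.8
tcp_pos: [0.6418, -0.0007, 0.2149]
ee_rot: [[-0.269, -0.905, -0.329], [-0.963, 0.254, 0.089], [0.003, 0.341, -0.94]]
wrist_force: [-9.5, 2.4, -2.8]
gripper_width: 0.103
gripper_force: 30.0
```

Emit:
servo_tool:
  commands:
    - [[1,0,-4.1,-5.2,-0.022,0,0],[1,0,-8.4,-10.1,-0.044,0,0],[1,0,-12.9,-14.8,-0.066,0,0],[1,0,-17.6,-19.3,-0.088,0,0],[1,0,-22.6,-23.5,-0.11,0,0]]

```text
time_s: 26.3
tcp_pos: [0.6707, -0.009, 0.2323]
ee_rot: [[-0.268, -0.865, -0.424], [-0.963, 0.242, 0.115], [0.003, 0.439, -0.898]]
wrist_force: [-8.9, 2.3, 2.5]
gripper_width: 0.1
gripper_force: 30.0
```

Emit:
servo_tool:
  commands:
    - [[1,0,-4.7,-4.5,-0.022,0,0],[1,0,-9.6,-8.7,-0.044,0,0],[1,0,-14.7,-12.7,-0.066,0,0],[1,0,-20,-16.4,-0.088,0,0],[1,0,-25.5,-20,-0.11,0,0]]

```text
time_s: 26.8
tcp_pos: [0.7024, -0.018, 0.2413]
ee_rot: [[-0.267, -0.816, -0.513], [-0.964, 0.228, 0.14], [0.003, 0.532, -0.847]]
wrist_force: [-8.1, 2.9, 4.4]
gripper_width: 0.104
gripper_force: 30.0
```

Emit:
servo_tool:
  commands:
    - [[1,0,0,0,0,0,0],[1,0,0,0,0,0,0],[1,0,0,0,0,0,0],[1,0,0,0,0,0,0],[1,0,0,0,0,0,0]]

```text
time_s: 27.3
tcp_pos: [0.7034, -0.0184, 0.2411]
ee_rot: [[-0.268, -0.818, -0.509], [-0.963, 0.229, 0.14], [0.002, 0.528, -0.849]]
wrist_force: [-5.2, 1.0, 5.3]
gripper_width: 0.102
gripper_force: 30.0
```

```bash
python3 s.py
python3 - <<'E'
from station import r
import cv2
cv2.imwrite("pics/l1.png",r.capture("scene")["pixels"][:,:,::-1])
E
```

```text
t 27.3 M [0.234 1.135 0.051] F [-5.2   1.01  5.26] yaw 2.8689 tcp [ 0.7034 -0.0184  0.2411] g 0.102 30.0 e6 -0.074 j6 -26.2
```

View pics/l1.png

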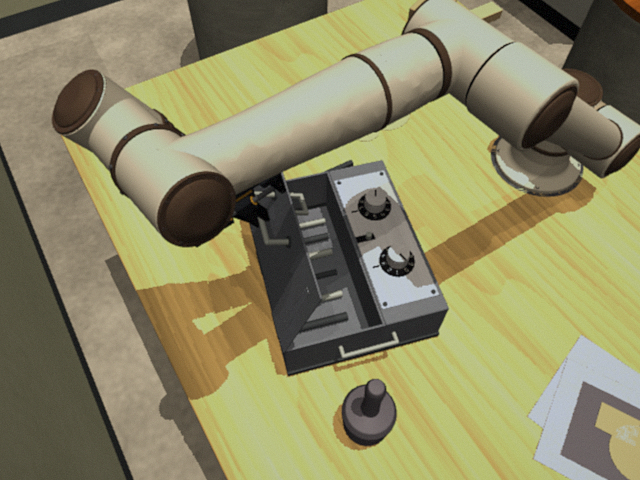

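The lid stands at about 70°, and both dials and the bench items are undisturbed. I'll release with a small opening and back off along the tool axis.

Emit:
servo_tool:
  commands:
    - [[0.75,0,0,0,0,0,0],[0.75,0,0,0,0,0,0],[0.75,0,0,0,0,0,0],[0.75,0,0,0,0,0,0],[0.75,0,0,0,0,0,0]]

```text
time_s: 27.85
tcp_pos: [0.7059, -0.0183, 0.2385]
ee_rot: [[-0.271, -0.821, -0.503], [-0.963, 0.231, 0.142], [-0.0, 0.523, -0.852]]
wrist_force: [0.4, 0.4, -0.6]
gripper_width: 0.248
gripper_force: 0.0
```

Emit:
servo_tool:
  commands:
    - [[0.75,0,0,-10,0,0,0],[0.75,0,0,-25,0,0,0],[0.75,0,0,-45,0,0,0],[0.75,0,0,-65,0,0,0],[0.75,0,0,-85,0,0,0]]

```text
time_s: 28.35
tcp_pos: [0.733, -0.0292, 0.2966]
ee_rot: [[-0.271, -0.816, -0.51], [-0.963, 0.231, 0.141], [0.003, 0.529, -0.848]]
wrist_force: [1.6, 0.2, -3.1]
gripper_width: 0.249
gripper_force: 0.0
```

Emit:
servo_tool:
  commands:
    - [[0.75,0,0,-10,0,0,0],[0.75,0,0,-20,0,0,0],[0.75,0,0,-20,0,0,0],[0.75,0,0,-20,0,0,0],[0.75,0,0,-20,0,0,0]]

```text
time_s: 28.85
tcp_pos: [0.73, -0.0308, 0.3149]
ee_rot: [[-0.272, -0.829, -0.488], [-0.962, 0.232, 0.141], [-0.004, 0.508, -0.861]]
wrist_force: [-0.2, 0.3, -0.3]
gripper_width: 0.248
gripper_force: 0.0
```

```bash
python3 s.py
python3 - <<'E'
from station import r
from h import *
p=np.load("pose.npz"); yaw=float(p["yaw"]); e=np.array([np.cos(yaw),np.sin(yaw)]); f=np.array([-e[1],e[0]])
m=(p["L"]+p["R"])/2; c=r.capture("scene"); im=c["pixels"][:,:,::-1].copy()
# predicted left-front lid corner for several angles (local -180,+3 from hinge; y +180)
for t in(50,60,70,80):
    a=np.radians(t); x=-180*np.cos(a)+4*np.sin(a); z=180*np.sin(a)+4*np.cos(a)
    q=m+e*(.242+x/1000)+f*.18; u=proj(c,[*q,.12+z/1000]); print(t,u.round(1)); cv2.circle(im,tuple(int(v) for v in u),1,(0,0,255),-1)
cv2.imwrite("pics/l2.png",cv2.resize(im[160:380,180:460],(764,600)))
E
```

```text
t 28.85 M [-0.249 -0.934  0.003] F [-0.2   0.27 -0.26] yaw 2.8684 tcp [ 0.73   -0.0308  0.3149] g 0.248 0.0 e6 -0.039 j6 -31.3
50 [352.9 297. ]
60 [336.6 295.8]
70 [317.7 296.5]
80 [297.  299.3]
```

Run:
```python
# numeric check of the lid's free corner: dark lid vs light bench in successive frames (bolt/lid at rest)
from station import r
import numpy as np,cv2
a=r.capture("scene")["pixels"][160:380,180:460].astype(int); b=cv2.imread("pics/l1.png")[160:380,180:460,::-1].astype(int)
d=np.abs(a-b).max(2)[60:,20:]; print("lid change since grip: px>40:",(d[:, :120]>40).sum(), np.argwhere(d>40).mean(0) if (d>40).any() else 0)
```

```text
lid change since grip: px>40: 2259 [68.33993773 84.81318992]
```

Run:
```python
import numpy as np,cv2
b=cv2.imread("pics/l1.png",0)[270:325,280:350]
from station import r
a=cv2.cvtColor(r.capture("scene")["pixels"],cv2.COLOR_RGB2GRAY)[270:325,280:350]
h=cv2.createHanningWindow(a.shape[::-1],cv2.CV_32F)
print("shift l1->now",cv2.phaseCorrelate(b.astype(np.float32),a.astype(np.float32),h),"absdiff",cv2.absdiff(a,b).mean())
for v in(285,290,296,300,305): print(v,a[v-270,::2].tolist())
```

```text
shift l1->now ((-0.281458456524426, -0.29928608703837867), 0.6490833626853095) absdiff 10.165714285714285
285 [48, 64, 65, 62, 64, 63, 63, 61, 63, 62, 63, 63, 63, 61, 60, 59, 63, 57, 99, 92, 68, 73, 74, 81, 80, 80, 79, 82, 78, 77, 92, 122, 138, 110, 77]
290 [62, 66, 61, 63, 64, 64, 60, 61, 59, 61, 58, 62, 65, 60, 108, 62, 60, 59, 61, 118, 74, 76, 70, 75, 80, 77, 84, 101, 131, 139, 148, 131, 132, 133, 92]
296 [62, 64, 61, 60, 66, 58, 63, 60, 64, 60, 62, 63, 63, 62, 62, 59, 60, 58, 62, 56, 122, 163, 193, 192, 192, 187, 171, 158, 141, 116, 94, 106, 134, 131, 130]
300 [62, 60, 65, 60, 63, 63, 64, 61, 58, 61, 63, 68, 62, 63, 58, 60, 56, 58, 60, 61, 50, 100, 90, 75, 64, 70, 86, 106, 121, 135, 132, 133, 133, 132, 134]
305 [62, 62, 62, 65, 61, 65, 64, 64, 58, 64, 64, 63, 63, 67, 63, 61, 59, 56, 53, 108, 123, 119, 125, 122, 123, 119, 129, 134, 135, 138, 133, 132, 136, 130, 128]
```

The lid's free corner is at (321,300), which matches about 68° (60° would be at 337). It hasn't moved since I released it, and the arm is clear.

```bash
python3 -c "
from station import r
print(r.finish_job())"
```

```text
the job is handed in; nothing more can be done
None
```

The chest is unlocked and its lid stands open at about 68° by the camera; I left the mallet, chisel and stone alone and handed the job in at about 29 s, with no verdict returned.

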